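# Index the tube sampler and hold its loading hatch open

## Robot

A 6-joint arm with a two-finger parallel gripper is mounted at the origin on the work surface. World frame = base frame: x ahead of the robot, y to its left, z up, the work surface at z = 0. Lengths are in mm, angles in rad, forces in N, time in s.
With the tool pointing down it reaches from about 350 to 775 mm from the base axis. Payload 7.3 kg.
Tool frame: the origin (TCP) lies at the centre of the arm's flange, where the gripper is bolted on; the fingertips stand 178 mm ahead of it and the grasp point (between the pads) lies 159 mm ahead of it; z points along the fingers, y is the line along which they close (so a half turn about z gives the same grasp; the last joint's range is limited). The gripper opens to 92 mm and grips with 3 to 60 N. Pads are 19 mm wide; open, the fingers measure 130 mm over their backs; the gripper's body (75 mm by 190 mm) begins 47 mm behind the grasp point.
Start: joints at [1.071, 0.342, 1.524, -0, 1.275, -0.146], TCP at [181.873, 492.494, 404.741] pointing down, gripper open.
Joint ranges: [-2.53, 2.53], [-0.77, 2.02], [0.04, 2.7], [-1, 4.14], [0.28, 2.66], [-3.11, 3.11]. Speed limits (rad/s): [2.57, 2.57, 3.14, 3.14, 3.14, 3.14].

## Interface

Orientations are given as [roll, pitch, yaw] about the fixed x, y, z axes, in that order (R = Rz(yaw) Ry(pitch) Rx(roll)).
In Python, from plant import * gives the robot as it stands. The module is installed in compiled form; this text tells all that it offers.
- The arm moves only by the shell command python3 -m inch 'ROWS'. ROWS is JSON, a list of rows, each a list of 5 numbers: the shift along the tool's x, y, z in m, then the turn about the tool's z in rad, then the opening, from 0 (shut) to 1 (fully open). In form: [[tx, ty, tz, spin, claw], ...]. A call has 1 to 8 rows; each row is the pose to reach, as a shift and turn from the pose commanded when the call began, along the tool's axes at that moment; what a row does not reach only later rows make up. A row lasts 1/12 s, in which the tool goes at most 41.7 mm and 7.16 degrees, less where a joint would pass 70% of its speed; a pose out of reach is approached as far as the arm can. A call with a gripper value outside its range is refused whole. The fingers move at their own pace and stop on an object; the grip force is fixed at half the most. Time passes only in rows, so rows that repeat a pose let the fingers close. It gives the time, the measured TCP pose, the force, the opening and the grip force at its end, in the units of the state.
- get_obs(): the state, without advancing time (a new reading comes with each control period).
- capture(name): name is "scene" or "top" or "wrist"; returns a dict with "color" (480x640x3 uint8, red, green, blue), "intrinsics" (3x3 intrinsics, pixels), "pose" (4x4, takes a point from camera to world coordinates). Camera axes: x right, y down, z forward; pixel columns grow to the right and rows downward; lengths in mm; the calibration is good to about 2 mm. The wrist camera is an equidistant fisheye: a pixel r from the principal point sees the ray r / f radians off the axis. A picture is of the moment at which its call begins. There is no depth.
- close_job(): hands the job in; it is judged then, once.
Trained networks look in a picture, given as the dict that the camera call returned (one of the last four; its "shot" number tells which), for a name from the list of things; names that differ only in an ending like _2 or _b are one class to them, and where a whole thing is asked for, a point or a joint stands for the part that bears it (a point fixed in the world has none). Each returns a list of dicts, best first, with "conf" (0 to 1); they miss things now and then, are a little off and sometimes report something else, mostly with a low value. They report only what shows in the picture. A call takes as long as a camera call.
- look_for(picture, target): "rect" ([centre column, centre row, width, height] in pixels, round what is visible of it).
- trace(picture, target): "pixels" (480x640 bool, what is visible of it) and "rect" ([centre column, centre row, width, height] in pixels, round what is visible of it).
- tip_of(picture, target): "centre" ([column, row] in pixels: a listed point, or the origin of a listed thing).
The state is a dict: "time": time; "joint_positions": joint angles; "dq": joint speeds; "tau": joint torques, N m; "tool_pos": TCP position; "tcp_rot": TCP orientation; "contact_force": force on the tool from outside, world axes, zero at the start; "moment": the same for the moment, N m; "grip_width": finger opening in mm; "finger_force": force on a finger pad.
Only numpy, scipy, OpenCV 4.12 (cv2) and the standard library are available. Lean on these libraries where they do the work, as an engineer would, in place of code of your own. Each camera call takes 0.05 s, during which the arm holds its last target. There are 200 camera calls.

## Task

With the loading hatch still shut, turn the tube sampler's carousel by the knob in the middle of its cover until the pointer points at the hatch and the carousel clicks in at that station, so that its empty holder is under the hatch, and let go of the knob. Then lift the sprung hatch with the gripper and hold it open at about 75 degrees so that a tube can be lowered straight in; finish while still holding it there, because it would snap shut. Leave the other things on the bench and on the cover where they are.

Things in the scene. Friction and masses are not known exactly. Their poses are not given: they have to be found in the camera images.
- sampler: bench-top tube sampler, fixed: white housing 300 x 300 mm, flat clear cover with its top 160 mm above the bench. Origin: centre of the underside, below the knob. x from the front (control panel, towards the robot) to the rear, y left seen from the robot, z up. Probe tower at the rear left corner (x, y +125 mm), 225 mm high, arm along the rear edge (x 115 to 141 mm, y 0 to 145)
- carousel (a joint): carousel and knob, rad, counter-clockwise from above. Stations every 0.628 (36 degrees); a sprung roller clicks in at each (about 0.07 N m to push out, pulls home from 10 degrees off). 0: empty holder under the hatch, pointer at the hatch. Starts one to three stations clockwise of it (about -0.63, -1.26, -1.88). Nine capped tubes and the empty holder (dark hole) show through the cover
- knob_grip (a point): on the knob's axis (vertical through the sampler's origin), 186 mm above the bench, where to grip. Black bar knob in the middle of the cover: bar 14 mm wide (grip across), 50 mm long, 172 to 196 mm above the bench, on a disc 54 mm wide at 166 to 172 mm. Axes turn with the carousel: -x along the bar to the pointer end, y across the bar
- knob_pointer (a point): tip of the knob's pointer nose, top of the bar, 31 mm from the knob's axis; a white line on the bar's top runs from the middle to this end. It always points to the carousel's empty holder
- hatch (a joint): loading hatch, rad: 0 shut (flat on the cover), grows as it opens, stop at 1.75; 75 degrees is 1.31. Grey flap 92 x 92 x 5 mm at the front of the cover, hinged along its edge nearest the knob; the free edge, towards the control panel, rises. A hinge spring always pulls it shut, about 2.5 N at the handle when open; it stays nowhere by itself
- hatch_handle (a point): middle of the handle's bar: steel staple handle on the hatch, round bar 10 mm thick, 60 mm long, parallel to the hinge, a leg at each end. Shut, the bar is 70 mm in front of the hinge line, 43 mm above it (38 mm above the flap's top). It can turn between the fingers as the hatch swings. Axes turn with the hatch: y along the bar, -x from hinge to free edge, z up when shut
- hatch_hinge (a point): middle of the hinge line: 50 mm in front of the knob's axis (sampler x -50 mm), 160 mm above the bench; same axes as the handle; the hatch opens by positive turning about y
- tube_rack: bystander, fixed to nothing, leave alone: purple tube rack 200 x 100 mm, 72 mm high, filled with small capped tubes; origin centre of underside
- wash_bottle: bystander, fixed to nothing, leave alone: squeeze wash bottle, 66 mm wide, 142 mm high; origin centre of underside
- beaker: bystander, fixed to nothing, leave alone: glass beaker, 70 mm wide, 80 mm high; origin centre of underside
- tip_box: bystander, fixed to nothing, leave alone: pipette tip box 85 x 120 mm, 67 mm high; origin centre of underside
- tube_stand: bystander, fixed to nothing, leave alone: white block 55 x 55 mm with one capped tube in it, 125 mm high in all; origin centre of underside
- marker: bystander, fixed to nothing, leave alone: marker pen 125 mm long, 13 mm thick, lying on the right-hand part of the sampler's cover (seen from the control panel); origin centre of underside, x along the pen

How it is judged:
By the outcome, as a careful person would: the job done as asked, in the order asked, and still so for the second after the job is handed in, while the arm keeps its last pose, push and grip.
It also fails if it takes over 66 s, if anything falls off the work surface, if the arm or the gripper's body presses on something with over 40 N, if the wrist force passes 120 N, or if a joint passes its speed limit or range.

## Working session

There is one attempt and no reset: what is moved stays moved. The work goes in short steps, Python scripts to look and compute and a shell command to move; the robot and the scene stay as the last step left them, time stands still between calls to the robot, and variables do not carry over. Pictures are saved under pics/ and viewed, at most 11 in all, crops included, and the job is handed in when it is done.

```bash
mkdir -p pics; cat > h.py <<'E'
from plant import *
import numpy as np, cv2
from scipy.spatial.transform import Rotation as R
def ray(p,uv):
    K=np.array(p["intrinsics"]);T=np.array(p["pose"])
    d=np.array([(uv[0]-K[0,2])/K[0,0],(uv[1]-K[1,2])/K[1,1],1.])
    return T[:3,3],T[:3,:3]@d
def at_z(p,uv,z):
    o,d=ray(p,uv);return o+d*(z-o[2])/d[2]
def save(p,n,crop=None,s=1):
    im=p["color"][:,:,::-1]
    if crop: im=im[crop[1]:crop[3],crop[0]:crop[2]]
    cv2.imwrite("pics/"+n,cv2.resize(im,None,fx=s,fy=s,interpolation=cv2.INTER_CUBIC))
E
python3 - <<'E'
from h import *
s=get_obs();print({k:np.round(v,3).tolist() for k,v in s.items()})
a=capture("scene");b=capture("top")
save(a,"a.png");save(b,"b.png")
for n,p in(("scene",a),("top",b)):
    print(n,np.round(p["pose"],2).tolist(),np.round(p["intrinsics"],1).tolist())
    for t,z in(("knob_grip",186),("knob_pointer",196),("hatch_handle",203),("hatch_hinge",160),("marker",160)):
        r=tip_of(p,t)[:2]
        print(t,[(np.round(q["centre"],1).tolist(),round(q["conf"],2),np.round(at_z(p,q["centre"],z),1).tolist()) for q in r])
E
```

```text
{'time': 0.0, 'joint_positions': [1.071, 0.343, 1.525, 0.0, 1.275, -0.146], 'dq': [0.001, 0.001, 0.001, -0.002, -0.0, -0.001], 'tau': [0.0, -43.124, -24.422, 0.072, 0.056, -0.0], 'tool_pos': [181.783, 492.371, 404.036], 'tcp_rot': [-3.14, -0.0, 2.788], 'contact_force': [0.267, 0.434, -0.165], 'moment': [-0.064, -0.044, -0.035], 'finger_force': 0.0, 'grip_width': 91.689}
scene [[0.95, 0.3, -0.11, 718.9], [0.32, -0.9, 0.29, -443.62], [-0.01, -0.31, -0.95, 1543.34], [0.0, 0.0, 0.0, 1.0]] [[458.3, 0.0, 328.4], [0.0, 458.3, 236.3], [0.0, 0.0, 1.0]]
knob_grip []
knob_pointer [([327.6, 242.5], 0.75, [572.0, -47.4, 196.0])]
hatch_handle [([301.5, 226.7], 0.86, [479.5, -26.6, 203.0])]
hatch_hinge [([320.2, 245.4], 0.81, [549.0, -53.3, 160.0]), ([333.2, 249.8], 0.68, [592.5, -54.0, 160.0])]
marker [([322.8, 286.9], 0.63, [599.9, -176.6, 160.0])]
top [[-0.0, -1.0, 0.08, 442.17], [-1.0, -0.0, -0.01, -12.74], [0.01, -0.08, -1.0, 1403.9], [0.0, 0.0, 0.0, 1.0]] [[494.6, 0.0, 319.7], [0.0, 494.6, 232.5], [0.0, 0.0, 1.0]]
knob_grip []
knob_pointer [([328.3, 217.5], 0.62, [579.4, -43.6, 196.0])]
hatch_handle [([327.7, 254.4], 0.87, [488.4, -41.8, 203.0])]
hatch_hinge [([329.3, 229.6], 0.85, [552.7, -47.0, 160.0])]
marker [([385.6, 217.0], 0.79, [584.8, -189.7, 160.0])]
```

```bash
python3 - <<'E'
import cv2
b=cv2.imread("pics/b.png");a=cv2.imread("pics/a.png")
cv2.imwrite("pics/b2.png",cv2.resize(b[130:290,220:420],None,fx=4,fy=4,interpolation=cv2.INTER_CUBIC)[:600])
E
```

```text
(no output)
```

View pics/b.png

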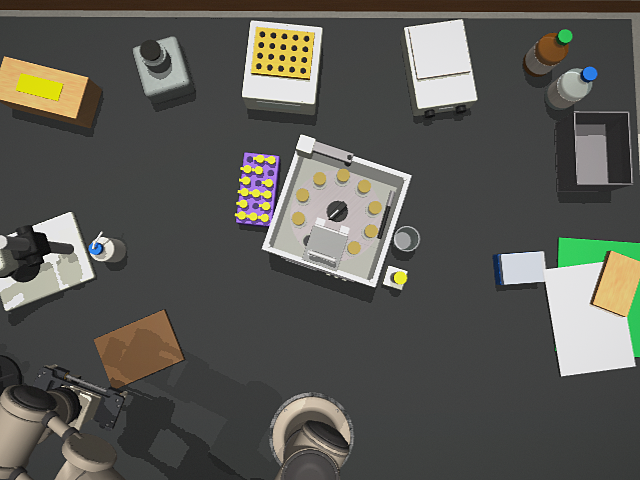

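View pics/b2.png

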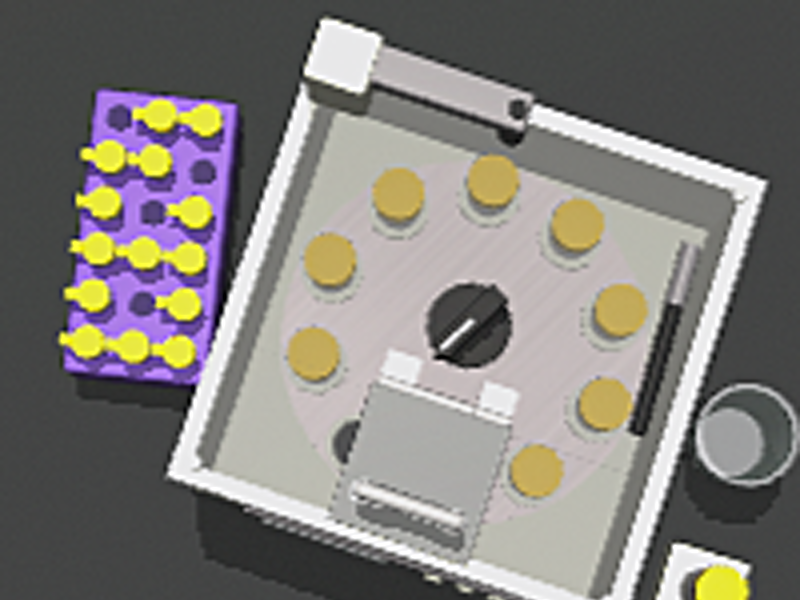

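The top view shows the sampler yawed by about -16°. The knob is near (337, 210) and its white pointer line runs to about (330, 218). The dark empty hole is at about (307, 240), just left of the hatch, so the carousel sits one station clockwise. The hatch handle is near (327, 254) and the pen is at (387, 215). Next I'll measure the pose.

```bash
python3 - <<'E'
from h import *
s=get_obs()
for n in("top","scene"):
    p=capture(n)
    for t,z in(("knob_grip",180),("hatch_handle",203),("sampler",160)):
        for q in trace(p,t)[:1]:
            m=q["pixels"];v,u=np.nonzero(m)
            r=cv2.minAreaRect(np.c_[u,v].astype(np.float32))
            P=np.array([at_z(p,c,z)[:2] for c in cv2.boxPoints(r)])
            print(n,t,round(q["conf"],2),m.sum(),"centroid",np.round(at_z(p,(u.mean(),v.mean()),z),1),"box c",np.round(P.mean(0),1),"ang",[round(float(np.degrees(np.arctan2(*(P[(i+1)%4]-P[i])[::-1]))),1) for i in range(2)],"len",[round(float(np.linalg.norm(P[(i+1)%4]-P[i]))) for i in range(2)])
    for t,z in(("sampler",0),("knob_pointer",196),("hatch_handle",203),("carousel",0)):
        print(n,t,[(round(q["conf"],2),np.round(at_z(p,q["centre"],z),1).tolist()) for q in tip_of(p,t)[:1]])
print(at_z(p:=capture("top"),(337,210.7),172))
E
```

```text
top knob_grip 0.68 326 centroid [597.  -66.8 180. ] box c [596.3 -67. ] ang [-90.0, 179.7] len [47, 48]
top hatch_handle 0.57 1354 centroid [505.5 -33.6 203. ] box c [506.9 -34.2] ang [-18.3, -108.5] len [94, 89]
top sampler 0.4 1330 centroid [508.1 -34.8 160. ] box c [509.3 -35.1] ang [-19.5, -109.7] len [98, 92]
top sampler []
top knob_pointer [(0.58, [582.1, -44.4, 196.0])]
top hatch_handle [(0.94, [485.8, -29.9, 203.0])]Traceback (most recent call last):
  File "<stdin>", line 12, in <module>
ValueError: it knows: beaker, hatch_handle, hatch_hinge, knob_grip, knob_pointer, marker, sampler, tip_box, tube_rack, tube_stand, wash_bottle
```

```bash
python3 -m inch '[[-0.28,-0.18,-0.03,0.55,1],[-0.28,-0.18,-0.03,0.55,1],[-0.28,-0.18,-0.03,0.55,1],[-0.28,-0.18,-0.03,0.55,1],[-0.28,-0.18,-0.03,0.55,1],[-0.28,-0.18,-0.03,0.55,1],[-0.28,-0.18,-0.03,0.55,1],[-0.28,-0.18,-0.03,0.55,1]]'
```

```text
time: 1.62
tool_pos: [382.3, 225.5, 435.1]
tcp_rot: [3.141, 0.0, 2.238]
contact_force: [0.4, -0.0, -0.2]
grip_width: 91.9
finger_force: 0.0
```

```bash
python3 -m inch '[[-0.33,-0.01,0,0,1],[-0.33,-0.01,0,0,1],[-0.33,-0.01,0,0,1],[-0.33,-0.01,0,0,1],[-0.33,-0.01,0,0,1],[-0.33,-0.01,0,0,1],[-0.33,-0.01,0,0,1],[-0.33,-0.01,0,0,1]]'
cat >> h.py <<'E'
def wz(p,uv,z):
    K=np.array(p["intrinsics"]);T=np.array(p["pose"])
    a=np.array([uv[0]-K[0,2],uv[1]-K[1,2]]);r=np.hypot(*a);th=r/K[0,0]
    d=T[:3,:3]@np.r_[a/max(r,1e-9)*np.sin(th),np.cos(th)]
    o=T[:3,3];return o+d*(z-o[2])/d[2]
E
python3 - <<'E'
from h import *
print({k:np.round(v,3).tolist() for k,v in get_obs().items() if k in("tool_pos","tcp_rot","joint_positions")})
p=capture("wrist");save(p,"w1.png")
print(np.round(p["pose"],2).tolist(),np.round(p["intrinsics"],1).tolist())
for t,z in(("knob_grip",186),("knob_pointer",196),("hatch_handle",203),("hatch_hinge",160)):
    print(t,[(np.round(q["centre"],1).tolist(),round(q["conf"],2),np.round(wz(p,q["centre"],z),1).tolist()) for q in tip_of(p,t)[:2]])
E
```

```text
time: 2.28
tool_pos: [578.9, -40.4, 434.6]
tcp_rot: [3.141, 0.0, 2.237]
contact_force: [1.5, 0.3, 0.2]
grip_width: 91.5
finger_force: 0.0
{'joint_positions': [-0.202, 0.425, 1.314, 0.0, 1.402, -0.868], 'tool_pos': [578.912, -40.43, 434.568], 'tcp_rot': [3.141, 0.0, 2.237]}
[[0.79, 0.59, 0.18, 530.02], [0.62, -0.75, -0.23, 22.19], [-0.0, 0.29, -0.96, 414.4], [0.0, 0.0, 0.0, 1.0]] [[371.6, 0.0, 318.2], [0.0, 371.6, 229.7], [0.0, 0.0, 1.0]]
knob_grip [([321.5, 288.1], 0.6, [599.9, -63.5, 186.0])]
knob_pointer [([313.2, 251.6], 0.88, [577.0, -43.1, 196.0])]
hatch_handle [([206.7, 143.0], 0.66, [485.8, -27.0, 203.0])]
hatch_hinge [([281.5, 221.1], 0.79, [552.8, -49.6, 160.0])]
```

View pics/w1.png

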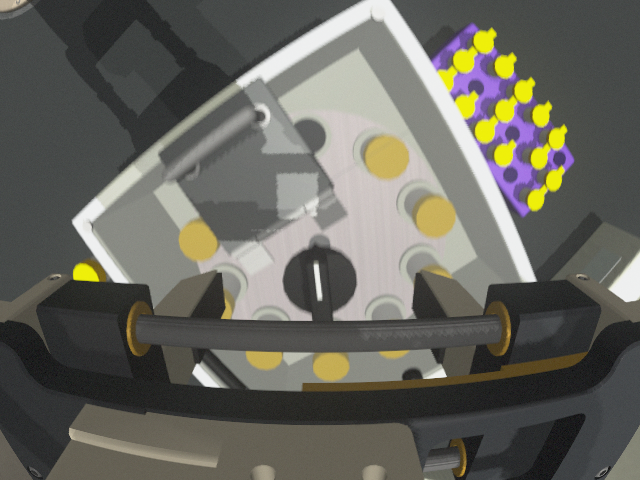

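The wrist view shows the knob with the bar almost vertical in the image. Its white line runs from (320, 298) to (317, 262), and the disc is centred near (320, 280). The handle bar runs from about (190, 168) to (262, 115), and the empty hole is at (310, 135). Now to turn these into numbers.

```bash
python3 - <<'E'
from h import *
p=capture("wrist")
im=p["color"].astype(int)
g=im[255:312,305:335];m=(g.min(2)>170);v,u=np.nonzero(m);u=u+305;v=v+255
P=np.array([wz(p,(a,b),196)[:2] for a,b in zip(u,v)])
c=P.mean(0);w,V=np.linalg.eigh(np.cov((P-c).T));d=V[:,1];
if d[0]>0:d=-d
t=(P-c)@d
print("line",len(P),"centre",c,"ang",np.degrees(np.arctan2(d[1],d[0])),"ext",t.min(),t.max(),"start",c+d*t.min())
q=trace(p,"knob_grip")
if q:
    v,u=np.nonzero(q[0]["pixels"]);cn=max(cv2.findContours(q[0]["pixels"].astype(np.uint8),0,1)[0],key=len)[:,0]
    Q=np.array([wz(p,a,172)[:2] for a in cn]);e=cv2.minEnclosingCircle(Q.astype(np.float32));print("knob",q[0]["conf"],len(u),e,Q.min(0),Q.max(0))
for n,uv,z in(("disc",(320,280),172),("bar1",(190,168),203),("bar2",(262,115),203),("lug",(310,207),163)):print(n,wz(p,uv,z))
q=trace(p,"hatch_handle")
if q: v,u=np.nonzero(q[0]["pixels"]);print("handle px",u.min(),u.max(),v.min(),v.max(),len(u))
save(p,"w2.png",(150,80,370,330),2.4)
E
```

```text
line 164 centre [590.3619462 -55.7423872] ang 133.64074243527395 ext -12.871058128991093 12.37429878322604 start [599.24470516 -65.05693124]
knob 0.78 4152 ((600.7966918945312, -63.56039047241211), 30.44403076171875) [571.68501403 -91.45889089] [625.95553198 -36.38198055]
disc [597.69443234 -61.57165036 172.        ]
bar1 [484.36440068 -42.6058721  203.        ]
bar2 [501.12458946   7.88211021 203.        ]
lug [560.49875847 -25.64237446 163.        ]
handle px 157 333 79 255 17404
```

View pics/w2.png

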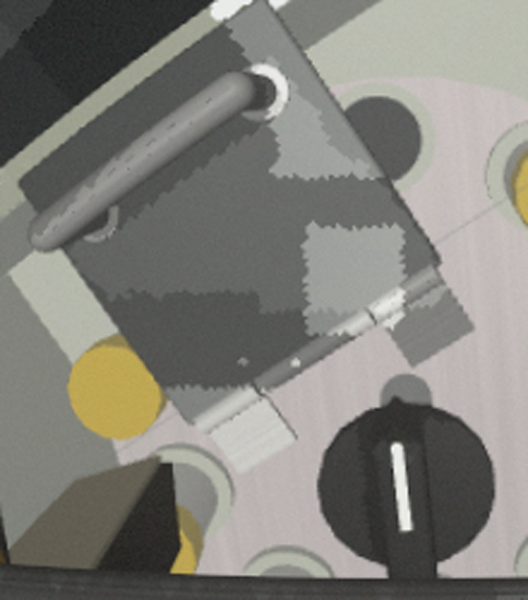

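```bash
python3 - <<'E'
from h import *
p=capture("wrist")
f=lambda c,z:wz(p,(150+c[0]/2.4,80+c[1]/2.4),z)[:2]
A=f((40,240),203);B=f((248,88),203);d=B-A
print("bar",A,B,"mid",(A+B)/2,"len",np.hypot(*d),"yaw",np.degrees(np.arctan2(d[1],d[0]))-90)
A=f((200,425),165);B=f((440,280),165);d=B-A
print("hinge",A,B,(A+B)/2,np.hypot(*d),"yaw",np.degrees(np.arctan2(d[1],d[0]))-90)
C=f((406,485),172);print("disc",C, "disc l,r",f((318,485),170),f((495,485),170))
print("line",f((398,448),196),f((406,527),196),"nose",f((397,400),196))
# sampler rim corners seen by 'top' camera
t=capture("top")
for c in((301,137),(410,176),(376,286),(264,249)):print(at_z(t,c,160)[:2])
E
```

```text
bar [475.84292707 -57.22372458] [497.46368017   4.94020079] mid [486.65330362 -26.1417619 ] len 65.81649171779648 yaw -19.177789654923657
hinge [539.14697721 -88.83539754] [568.37533845  -8.76948567] [553.76115783 -48.80244161] 85.23407384118748 yaw -20.05479960805097
disc [598.53128665 -62.5072568 ] disc l,r [578.30966847 -79.86536322] [620.32496109 -46.62282948]
line [583.2037218  -46.62603895] [599.5520166  -63.84093903] nose [574.63997877 -36.17002525]
[791.03144288  25.10486408]
[ 690.09380259 -253.22559924]
[ 411.00389952 -163.67179833]
[503.67636339 117.30862867]
```

```bash
python3 -m inch '[[-0.031,0.001,0,-0.05,1],[-0.031,0.001,0.03,-0.05,1],[-0.031,0.001,0.06,-0.05,1],[-0.031,0.001,0.076,-0.05,1],[-0.031,0.001,0.081,-0.05,1],[-0.031,0.001,0.081,-0.05,1],[-0.031,0.001,0.081,-0.05,0.5]]'; python3 - <<'E'
from h import *
p=capture("wrist");save(p,"w3.png",(150,150,470,400),2)
E
```

```text
time: 3.37
tool_pos: [598.1, -61.5, 354.9]
tcp_rot: [3.141, 0.001, 2.288]
contact_force: [0.5, 0.4, 0.1]
grip_width: 88.8
finger_force: 0.0
```

View pics/w3.png

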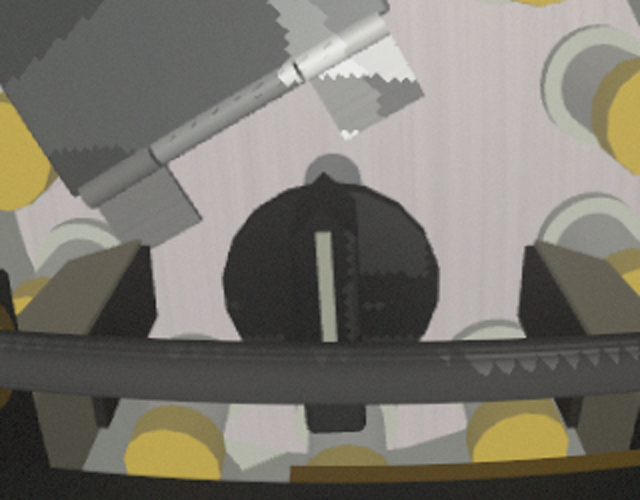

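The fingers straddle the bar and the knob is about 2 mm off centre. I'll correct that and close.

```bash
python3 -m inch '[[0,-0.002,0,0,0.3],[0,-0.002,0,0,0],[0,-0.002,0,0,0],[0,-0.002,0,0,0],[0,-0.002,0,0,0],[0,-0.002,0,0,0],[0,-0.002,0,0,0],[0,-0.002,0,0,0]]'; python3 - <<'E'
from h import *
print({k:np.round(v,3).tolist() for k,v in get_obs().items() if k in("tool_pos","tcp_rot","moment","contact_force","finger_force","grip_width")})
E
```

```text
time: 4.08
tool_pos: [596.4, -63.2, 353.6]
tcp_rot: [3.142, -0.0, 2.288]
contact_force: [0.5, 0.5, 0.1]
grip_width: 32.5
finger_force: 0.0
{'tool_pos': [596.398, -63.166, 353.591], 'tcp_rot': [3.142, -0.0, 2.288], 'contact_force': [0.469, 0.454, 0.137], 'moment': [0.009, -0.048, 0.032], 'finger_force': 0.0, 'grip_width': 32.527}
```

```bash
python3 -m inch '[[0,0,0,0,0],[0,0,0,0,0],[0,0,0,0,0],[0,0,0,0,0],[0,0,0,0,0],[0,0,0,0,0]]'; python3 - <<'E'
from h import *
print({k:np.round(v,3).tolist() for k,v in get_obs().items() if k in("tool_pos","tcp_rot","moment","contact_force","finger_force","grip_width")})
p=capture("wrist");save(p,"w4.png",(150,100,470,400),2)
E
```

```text
time: 4.58
tool_pos: [596.9, -62.9, 353.6]
tcp_rot: [3.14, 0.001, 2.288]
contact_force: [5.5, 3.1, -1.9]
grip_width: 13.9
finger_force: 29.9
{'tool_pos': [596.924, -62.861, 353.594], 'tcp_rot': [3.14, 0.001, 2.288], 'contact_force': [5.529, 3.142, -1.914], 'moment': [0.29, -0.791, -0.027], 'finger_force': 29.917, 'grip_width': 13.924}
```

View pics/w4.png

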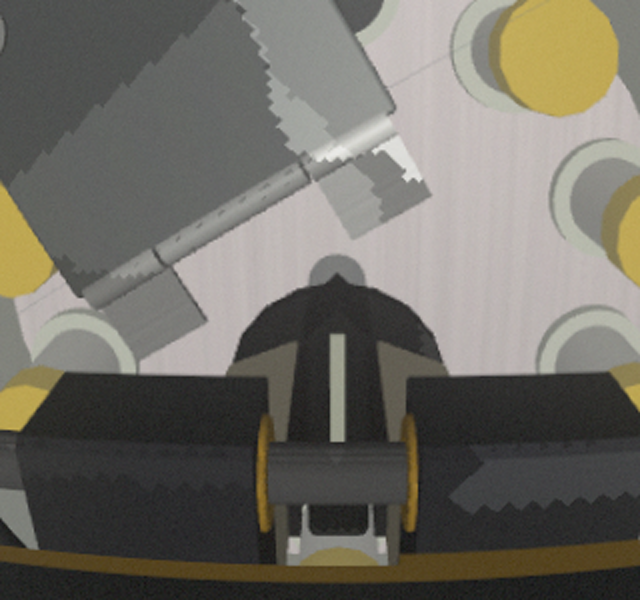

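The bar is gripped squarely at 13.9 mm, with the pointer straight up the image at crop (337, 280). The hinge line is still about 29–30° from parallel to the jaw's closing line. I'll turn about 30° counter-clockwise, which is negative spin.

```bash
python3 -m inch '[[0,0.001,0,-0.08,0],[0,0.001,0,-0.17,0],[0,0.001,0,-0.26,0],[0,0.001,0,-0.35,0],[0,0.001,0,-0.44,0],[0,0.001,0,-0.52,0],[0,0.001,0,-0.52,0],[0,0.001,0,-0.52,0]]'; python3 - <<'E'
from h import *
print({k:np.round(v,3).tolist() for k,v in get_obs().items() if k in("tool_pos","tcp_rot","moment","contact_force","finger_force","grip_width")})
p=capture("wrist");save(p,"w5.png",(130,80,490,380),2)
f=lambda c,z:wz(p,(130+c[0]/2,80+c[1]/2),z)[:2]
E
```

```text
time: 5.3
tool_pos: [596.5, -63.9, 353.6]
tcp_rot: [-3.138, -0.001, 2.808]
contact_force: [-2.7, -6.1, -0.3]
grip_width: 14.1
finger_force: 29.9
{'tool_pos': [596.531, -63.928, 353.565], 'tcp_rot': [-3.138, -0.001, 2.808], 'contact_force': [-2.717, -6.058, -0.254], 'moment': [-0.942, 0.432, 0.007], 'finger_force': 29.92, 'grip_width': 14.061}
```

View pics/w5.png

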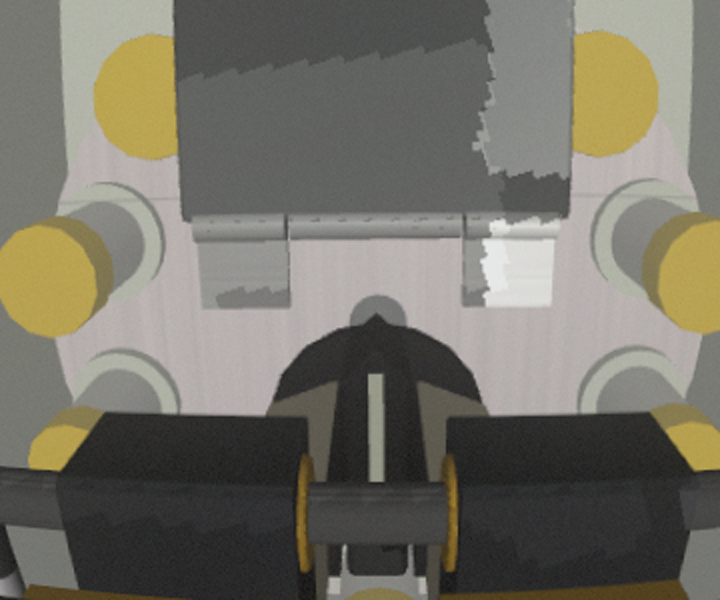

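Pointer, hinge and tubes are symmetric about the jaw axis, so the sampler's yaw is about -19.1°. I'll release and rise.

```bash
python3 -m inch '[[0,0,0,0,1],[0,0,0,0,1],[0,0,0,0,1],[0,0,0,0,1],[0,0,0,0,1],[0,0,-0.03,0,1],[0,0,-0.065,0,1],[0,0,-0.08,0,1]]'; python3 - <<'E'
from h import *
print({k:np.round(v,3).tolist() for k,v in get_obs().items() if k in("tool_pos","tcp_rot","joint_positions","grip_width")})
p=capture("wrist");save(p,"w6.png",(130,30,490,330),2)
for t,z in(("knob_grip",186),("knob_pointer",196),("hatch_handle",203),("hatch_hinge",160)):
    print(t,[(np.round(q["centre"],1).tolist(),round(q["conf"],2),np.round(wz(p,q["centre"],z),1).tolist()) for q in tip_of(p,t)[:1]])
E
```

```text
time: 6.02
tool_pos: [597.4, -62.3, 437.9]
tcp_rot: [3.141, 0.005, 2.808]
contact_force: [0.5, -0.5, 0.3]
grip_width: 62.7
finger_force: 0.0
{'joint_positions': [-0.232, 0.461, 1.247, 0.0, 1.428, -1.469], 'tool_pos': [597.4, -62.336, 437.867], 'tcp_rot': [3.141, 0.005, 2.808], 'grip_width': 62.717}
knob_grip [([316.8, 242.8], 0.69, [598.3, -62.9, 186.0])]
knob_pointer [([314.1, 204.8], 0.92, [571.3, -55.2, 196.0])]
hatch_handle [([311.4, 53.9], 0.79, [485.9, -27.1, 203.0])]
hatch_hinge [([315.1, 164.4], 0.75, [552.1, -48.2, 160.0])]
```

View pics/w6.png

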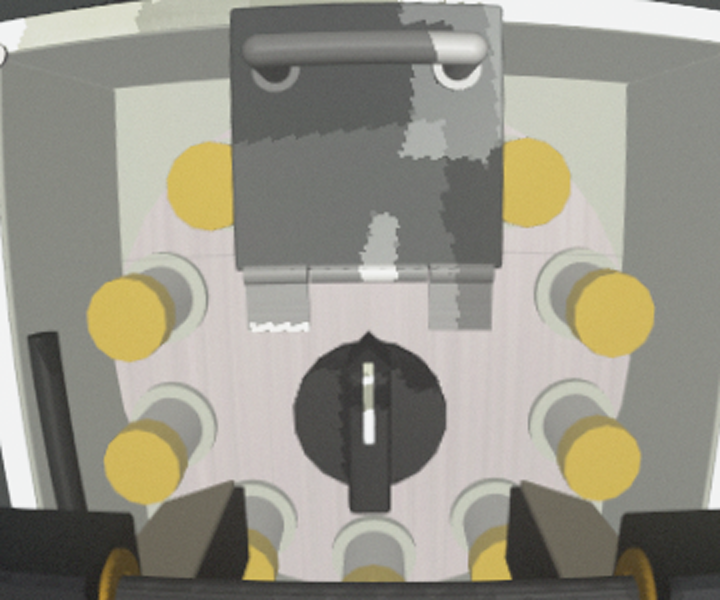

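The pointer now aims squarely at the hatch: line at crop x≈369, hatch middle at x≈367, tubes symmetric. The hatch is still shut and the pen untouched. Now to the handle.

```bash
python3 -m inch '[[0.03,0,0,0.12,1],[0.06,0,0,0.24,1],[0.09,0,0,0.36,1],[0.117,-0.003,0,0.48,1],[0.117,-0.003,0,0.6,1],[0.117,-0.003,0,0.72,1],[0.117,-0.003,0,0.84,1],[0.117,-0.003,0,0.96,1]]' && python3 -m inch '[[0,0,0,0.12,1],[0,0,0,0.24,1],[0,0,0,0.36,1],[0,0,0,0.48,1],[0,0,0,0.59,1],[0,0,0,0.59,1],[0,0,0,0.59,1]]'; python3 - <<'E'
from h import *
print({k:np.round(v,3).tolist() for k,v in get_obs().items() if k in("tool_pos","tcp_rot","joint_positions","grip_width")})
p=capture("wrist");save(p,"w7.png",(100,80,540,410),1.8)
for t,z in(("knob_grip",186),("knob_pointer",196),("hatch_handle",203),("hatch_hinge",160)):
    print(t,[(np.round(q["centre"],1).tolist(),round(q["conf"],2),np.round(wz(p,q["centre"],z),1).tolist()) for q in tip_of(p,t)[:1]])
E
```

```text
time: 6.93
tool_pos: [485.2, -26.9, 432.2]
tcp_rot: [-3.139, -0.001, 1.842]
contact_force: [1.1, 0.3, 0.3]
grip_width: 91.5
finger_force: 0.0
time: 7.52
tool_pos: [485.5, -27.0, 432.4]
tcp_rot: [-3.139, 0.0, 1.261]
contact_force: [-0.1, 0.1, -0.1]
grip_width: 91.8
finger_force: 0.0
{'joint_positions': [-0.213, 0.25, 1.577, 0.0, 1.318, 0.096], 'tool_pos': [485.48, -26.984, 432.399], 'tcp_rot': [-3.139, 0.0, 1.261], 'grip_width': 91.824}
knob_grip [([493.0, 244.9], 0.89, [599.8, -63.9, 186.0])]
knob_pointer [([458.9, 250.1], 0.66, [571.1, -54.6, 196.0])]
hatch_handle [([318.0, 258.7], 0.81, [483.1, -29.0, 203.0])]
hatch_hinge [([417.0, 233.0], 0.65, [552.4, -48.2, 160.0])]
```

View pics/w7.png

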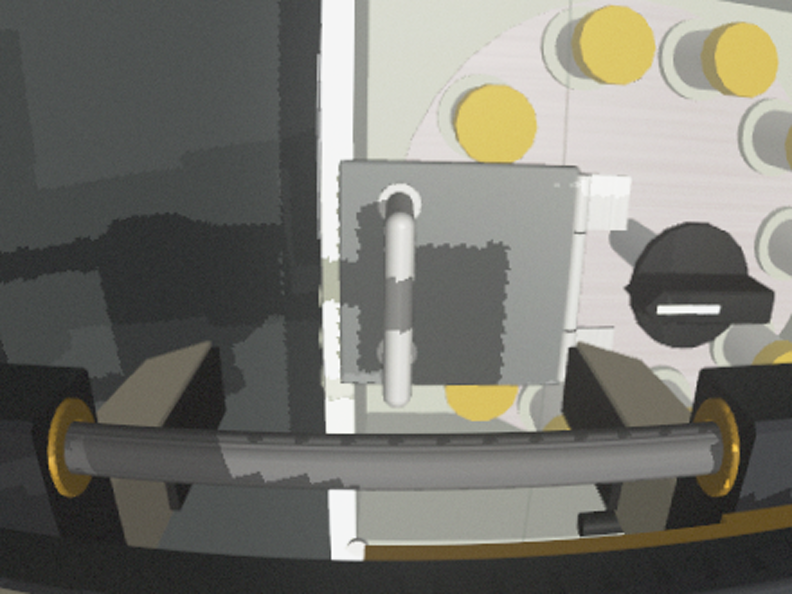

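The handle bar sits between the fingers and parallel to the pads, with its centre at crop (398, 305). I'll descend 70 mm and close.

```bash
python3 -m inch '[[0,0,0.03,0,1],[0,0,0.055,0,1],[0,0,0.07,0,0.5],[0,0,0.07,0,0.2],[0,0,0.07,0,0],[0,0,0.07,0,0],[0,0,0.07,0,0],[0,0,0.07,0,0]]' && python3 -m inch '[[0,0,0,0,0],[0,0,0,0,0],[0,0,0,0,0],[0,0,0,0,0],[0,0,0,0,0],[0,0,0,0,0],[0,0,0,0,0],[0,0,0,0,0]]';python3 - <<'E'
from h import *
print({k:np.round(v,3).tolist() for k,v in get_obs().items() if k in("tool_pos","tcp_rot","moment")})
E
```

```text
time: 8.43
tool_pos: [485.9, -27.1, 364.8]
tcp_rot: [3.139, -0.0, 1.258]
contact_force: [0.3, -1.3, 0.5]
grip_width: 56.6
finger_force: 0.0
time: 9.1
tool_pos: [486.1, -27.2, 363.7]
tcp_rot: [3.14, -0.0, 1.258]
contact_force: [4.8, -0.6, -3.0]
grip_width: 8.8
finger_force: 30.0
{'tool_pos': [486.124, -27.197, 363.693], 'tcp_rot': [3.14, -0.0, 1.258], 'moment': [-0.267, -0.491, -0.008]}
```

Gripped. Now the first half of the arc, to about 40°.

```bash
python3 -m inch '[[0,0.004,-0.006,0,0],[0,0.0085,-0.0115,0,0],[0,0.0135,-0.0167,0,0],[0,0.0189,-0.0213,0,0],[0,0.0247,-0.0256,0,0],[0,0.0309,-0.0292,0,0],[0,0.0373,-0.0324,0,0],[0,0.044,-0.0349,0,0]]'; python3 - <<'E'
from h import *
print({k:np.round(v,3).tolist() for k,v in get_obs().items() if k in("tool_pos","tcp_rot","moment","grip_width")})
p=capture("wrist");save(p,"w8.png",(60,80,580,470),1.5)
E
```

```text
time: 9.77
tool_pos: [526.8, -40.6, 400.2]
tcp_rot: [-3.139, 0.001, 1.258]
contact_force: [-7.2, -0.3, 2.6]
grip_width: 8.8
finger_force: 30.0
{'tool_pos': [526.814, -40.614, 400.156], 'tcp_rot': [-3.139, 0.001, 1.258], 'moment': [-0.213, 1.442, -0.023], 'grip_width': 8.775}
```

View pics/w8.png

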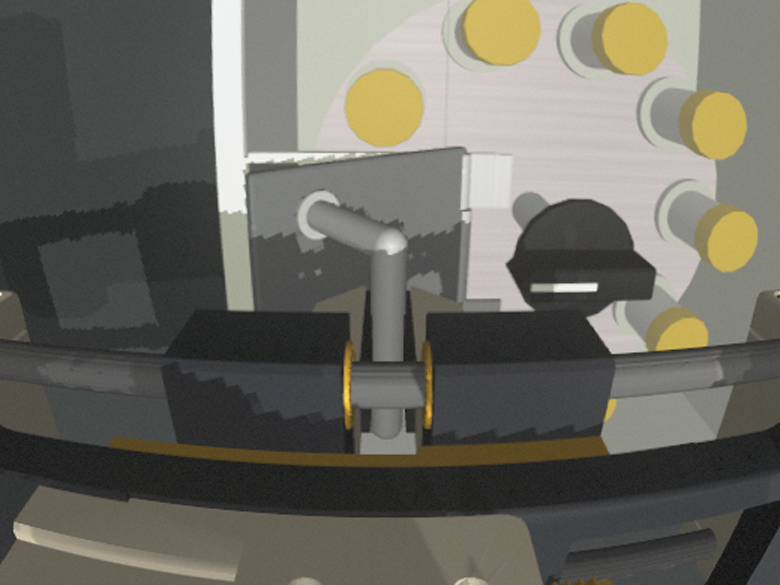

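The hatch is swinging up with the bar centred between the pads (crop x≈388), and the knob is undisturbed. Continuing to 75°.

```bash
python3 -m inch '[[0,0.0069,-0.002,0,0],[0,0.0139,-0.0034,0,0],[0,0.0211,-0.0041,0,0],[0,0.0282,-0.0042,0,0],[0,0.0354,-0.0037,0,0],[0,0.0425,-0.0026,0,0],[0,0.0494,-0.0008,0,0],[0,0.0494,-0.0008,0,0]]'; python3 - <<'E'
from h import *
s=get_obs();print({k:np.round(v,3).tolist() for k,v in s.items() if k in("tool_pos","tcp_rot","moment","grip_width")})
g=np.array(s["tool_pos"])-[0,0,159]
for a in(-17.8,-18.5):
  for k in((598.5,-63),(599.5,-64)):
    u=np.array([np.cos(np.radians(a)),np.sin(np.radians(a))]);h=np.array(k)-50*u
    x=(g[:2]-h)@u;z=g[2]-160
    print(a,k,"x,z",round(x,1),round(z,1),"r",round(np.hypot(x,z),1),"theta",round(180-np.degrees(np.arctan2(z,x))-np.degrees(np.arctan2(43,70)),1))
p=capture("wrist");save(p,"w9.png",(60,80,580,470),1.5)
for t,z in(("knob_grip",186),("knob_pointer",196),("hatch_handle",239)):
    print(t,[(np.round(q["centre"],1).tolist(),round(q["conf"],2),np.round(wz(p,q["centre"],z),1).tolist()) for q in tip_of(p,t)[:1]])
E
```

```text
time: 10.48
tool_pos: [575.0, -56.6, 400.2]
tcp_rot: [3.141, 0.001, 1.257]
contact_force: [-3.4, -3.6, 4.4]
grip_width: 8.5
finger_force: 30.0
{'tool_pos': [575.039, -56.645, 400.179], 'tcp_rot': [3.141, 0.001, 1.257], 'moment': [-0.607, 0.824, -0.078], 'grip_width': 8.519}
-17.8 (598.5, -63) x,z 25.7 81.2 r 85.2 theta 76.0
-17.8 (599.5, -64) x,z 24.5 81.2 r 84.8 theta 75.2
-18.5 (598.5, -63) x,z 25.7 81.2 r 85.2 theta 76.0
-18.5 (599.5, -64) x,z 24.5 81.2 r 84.8 theta 75.2
knob_grip [([367.5, 262.7], 0.85, [601.0, -64.5, 186.0])]
knob_pointer []
hatch_handle [([316.4, 311.2], 0.72, [573.5, -56.8, 239.0])]
```

View pics/w9.png

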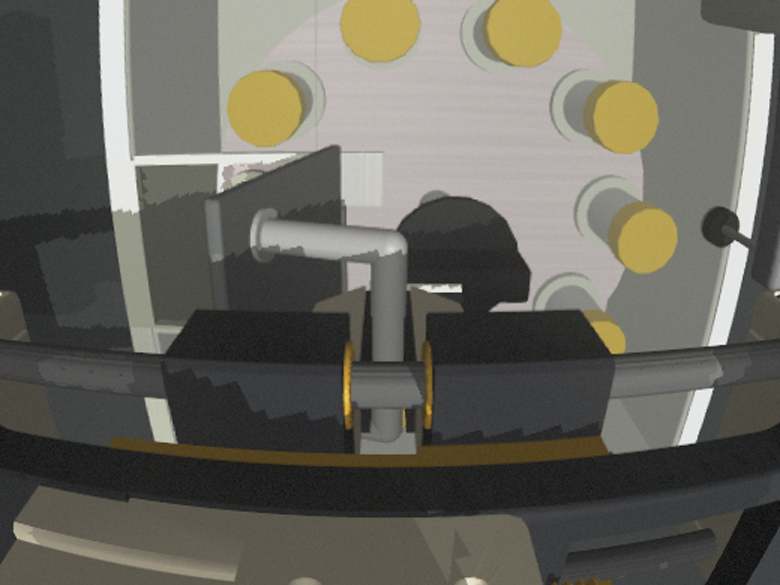

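The hatch stands at about 75° (geometry gives 75–76°) with the bar firmly held, clear of the knob. I'll let it settle, check once more, and hand in.

```bash
python3 -m inch '[[0,0,0,0,0],[0,0,0,0,0],[0,0,0,0,0],[0,0,0,0,0],[0,0,0,0,0],[0,0,0,0,0]]'; python3 - <<'E'
from h import *
s=get_obs();print(np.round(s["tool_pos"],1),s["grip_width"],s["finger_force"],np.abs(s["dq"]).max())
print(close_job())
E
```

```text
time: 11.18
tool_pos: [574.1, -56.3, 400.5]
tcp_rot: [3.141, 0.001, 1.258]
contact_force: [-4.3, -3.9, 3.3]
grip_width: 9.0
finger_force: 30.0
[574.1 -56.3 400.5] 8.966250336510827 30.005165934562683 0.002421493648806659
the job is handed in; nothing more can be done
None
```

I handed the job in at 11.2 s: after I let go of the knob its pointer aimed at the hatch (seen in the camera, before the hatch was lifted), and the gripper is holding the hatch open at about 75–76° by my geometry; the hand-in gave no verdict.

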